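Turn a strip-down row round for refitting

ROBOT

A 7-joint arm with a two-finger parallel gripper is mounted at the origin on a cart in front of the work surface, level with it; the furniture and walls round the work are solid. World frame = base frame: x ahead of the robot, y to its left, z up, the work surface at z = 0. Lengths are in m, angles in rad, forces in N, time in s.
With the tool pointing down it reaches from about 0.4 to 0.925 m from the base axis. Payload 5.6 kg.
Tool frame: the origin (TCP) lies midway between the tips of the shut fingers; the grasp point (between the pads) lies 19 mm behind it; z points along the fingers, y is the line along which they close (so a half turn about z gives the same grasp; the last joint's range is limited). The gripper opens to 85 mm and grips with 20 to 120 N. Pads are 22 mm wide; open, the fingers measure 114 mm over their backs; the gripper's body (76 mm by 85 mm) begins 54 mm behind the grasp point. The pads swing forward as they close: fully open they stand 13 mm farther back than shut.
Start: joints at [-1.335, 0.468, -0.012, 1.603, 0.006, 1.071, -0.056], TCP at [0.179, 0.625, 0.21] pointing down, gripper open.
Joint ranges: [-2.53, 2.53], [-0.31, 2.02], [-1.57, 1.55], [0.28, 2.44], [-1.29, 4.43], [0.15, 1.84], [-2.92, 2.92]. Speed limits (rad/s): [2.57, 2.57, 3.14, 3.14, 3.14, 3.14, 3.14].

INTERFACE

Orientations are given as a 3x3 rotation matrix whose columns are the frame's x, y, z axes.
In Python, from cell import arm gives the robot as it stands. Calls block until the motion is done:
- arm.movep(position, orientation): joint-space move of the TCP to a pose.
- arm.move_linear(position, ori=None, feed=0.15, contact_N=None): straight line of the TCP; ori=None keeps the orientation; feed is the mean speed in m/s. With contact_N (N) it stops when the force on the tool has changed by that much, and returns True; else False.
- arm.move_joints(angles): joint-space move.
- arm.gripper_to(opening): opening from 0.0 (shut) to 1.0 (fully open); the grip force is fixed at half the most; returns when the fingers have stopped.
- arm.pause(seconds).
- arm.ik(position, orientation): joint angles nearest the present ones, or None.
- arm.get_state(): the state.
- arm.snapshot(name): name is "scene" or "top"; returns a dict with "pixels" (384x512x3 uint8, blue, green, red), "intrinsics" (3x3 intrinsics, pixels), "k1" (the pictures are not rectified: a ray, as slopes to the right and down, at radius r is drawn at 1 + k1 r^2 times it, then the intrinsics apply), "world_to_cam" (4x4, takes a point from world to camera coordinates). Camera axes: x right, y up, looking along -z (the intrinsics and any distortion apply to the point x, -y, -z); pixel columns grow to the right and rows downward; lengths in m; the calibration is good to about 2 mm. A picture is of the moment at which its call begins. There is no depth.
A pose or a line that the arm cannot do raises arm.Unreachable and nothing moves.
- arm.hand_in(): hands the job in; it is judged then, once.
Trained networks look in the newest picture that a camera, given by its name, has taken for a name from the list of things; names that differ only in an ending like _2 or _b are one class to them, and where a whole thing is asked for, a point or a joint stands for the part that bears it (a point fixed in the world has none). Each returns a list of dicts, best first, with "p" (0 to 1); they miss things now and then, are a little off and sometimes report something else, mostly with a low value. They report only what shows in the picture. A call takes as long as a camera call. They do not tell look-alikes from the thing itself.
- arm.regions_of(thing, camera): "mask" (384x512 bool, what is visible of it) and "bbox" ([centre column, centre row, width, height] in pixels, round what is visible of it).
The state is a dict: "clock": time; "joint_positions": joint angles; "joint_vel": joint speeds; "joint_efforts": joint torques, N m; "position": TCP position; "orientation": TCP orientation; "force": force on the tool from outside, world axes, zero at the start; "moment": the same for the moment, N m; "grip_width": opening from 0.0 (shut) to 1.0 (fully open); "grip_force": force on a finger pad.
Only numpy, scipy, OpenCV 4.12 (cv2) and the standard library are available. Lean on these libraries where they do the work, as an engineer would, in place of code of your own. Each camera call takes 0.05 s, during which the arm holds its last target. There are 200 camera calls.

TASK

The four service parts on the grey painted plates lie from left to right in the order they came off the moped. Move them all to the empty board with the black rubber pads in the reverse order, ready for refitting: the leftmost part goes on the rightmost pad, the next one beside it, and so on, one part to a pad. Set each down in the middle of its pad the way it was: bolt and spark plug upright, bearing flat, brake pad friction side up and lengthwise across the board.

Things in the scene. Friction and masses are not known exactly. Their poses are not given: they have to be found in the camera images.
- bearing: steel ball bearing lying flat: a ring of 52 mm outside diameter, 15 mm high; origin at the centre of its underside, z up through its bore
- bolt: brass-coloured hex bolt standing on its head: head 19 x 22 mm and 8 mm high, threaded shank 12 mm in diameter above it, with a nut about 19 mm wide half way up; 63 mm tall in all; origin at the centre of its underside, z up along the shank
- spark_plug: white and steel spark plug standing on end: at most 21 x 24 mm wide (the hexagon, about 15 to 20 mm above its foot), tapering to about 11 mm at the top, 64 mm tall; origin at the centre of its underside, z up along its length
- brake_pad: dark flat disc-brake pad lying with its backing plate down: plate 44 x 99 mm and 4 mm thick, with a narrower friction block (34 x 64 mm) on it, 12 mm high in all; origin at the centre of its underside; its y axis is its long direction (99 mm), x the short one (44 mm), z up. It lies lengthwise across the board (its y along the board's x, within 0.15 rad)
- strip_board: fixed light wooden board without end strips, 112 x 360 x 10 mm, carrying the four grey painted plates in a row 80 mm apart. Origin at the centre of its underside on the bench top (z = 0); y along the row to the robot's left, x across, away from the robot. It may be the nearer or the farther board; turned by up to 0.13 rad
- refit_board: fixed light wooden board, 112 x 360 x 10 mm, empty at first, with a raised wooden strip (8 mm) at each short end and four black rubber pads (104 mm across x 62 mm along, tops 13 mm above the bench) centred at x = 0, y = +0.12, +0.04, -0.04, -0.12 m in its frame. Origin under its centre on the bench top; y along the row to the robot's left, x across, away from the robot; turned by up to 0.21 rad
- bearing_plate: fixed grey painted plate on which the bearing is found at the start (marks its place in the row); 104 mm across x 62 mm along the row, 3 mm thick, at y = +0.12, +0.04, -0.04 or -0.12 m in its board's frame. Origin under its centre, 10 mm above the bench; top 13 mm above the bench; axes as its board's
- bolt_plate: fixed grey painted plate on which the bolt is found at the start (marks its place in the row); 104 mm across x 62 mm along the row, 3 mm thick, at y = +0.12, +0.04, -0.04 or -0.12 m in its board's frame. Origin under its centre, 10 mm above the bench; top 13 mm above the bench; axes as its board's
- spark_plug_plate: fixed grey painted plate on which the spark plug is found at the start (marks its place in the row); 104 mm across x 62 mm along the row, 3 mm thick, at y = +0.12, +0.04, -0.04 or -0.12 m in its board's frame. Origin under its centre, 10 mm above the bench; top 13 mm above the bench; axes as its board's
- brake_pad_plate: fixed grey painted plate on which the brake pad is found at the start (marks its place in the row); 104 mm across x 62 mm along the row, 3 mm thick, at y = +0.12, +0.04, -0.04 or -0.12 m in its board's frame. Origin under its centre, 10 mm above the bench; top 13 mm above the bench; axes as its board's
There are look-alikes about, which are no part of the job. Leave any green or turquoise look-alike of the bearing alone.

How it is judged:
At the end, for the whole second after the job is handed in: Each part rests upright (within 0.15 rad) on the pad mirroring its starting place (first from left to first from right, ...), within 15 mm of the pad centre along and across and 4 mm of its top; brake pad within 0.3 rad of straight across; all at rest (0.02 m/s, 0.2 rad/s) (((y of bearing in the frame of refit_board between -0.135 and -0.105 m and y of bearing_plate in the frame of strip_board between 0.1 and 0.14 m) or (y of bearing in the frame of refit_board between -0.055 and -0.025 m and y of bearing_plate in the frame of strip_board between 0.02 and 0.06 m) or (y of bearing in the frame of refit_board between 0.025 and 0.055 m and y of bearing_plate in the frame of strip_board between -0.06 and -0.02 m) or (y of bearing in the frame of refit_board between 0.105 and 0.135 m and y of bearing_plate in the frame of strip_board between -0.14 and -0.1 m)) and x of bearing in the frame of refit_board between -0.015 and 0.015 m and z of bearing in the frame of refit_board between 0.009 and 0.017 m and angle between each of bearing, bolt, spark_plug, brake_pad's own z axis and vertical below 0.15 rad and linear speed of each of bearing, bolt, spark_plug, brake_pad below 0.02 m/s and angular speed of each of bearing, bolt, spark_plug, brake_pad below 0.2 rad/s and ((y of bolt in the frame of refit_board between -0.135 and -0.105 m and y of bolt_plate in the frame of strip_board between 0.1 and 0.14 m) or (y of bolt in the frame of refit_board between -0.055 and -0.025 m and y of bolt_plate in the frame of strip_board between 0.02 and 0.06 m) or (y of bolt in the frame of refit_board between 0.025 and 0.055 m and y of bolt_plate in the frame of strip_board between -0.06 and -0.02 m) or (y of bolt in the frame of refit_board between 0.105 and 0.135 m and y of bolt_plate in the frame of strip_board between -0.14 and -0.1 m)) and x of bolt in the frame of refit_board between -0.015 and 0.015 m and z of bolt in the frame of refit_board between 0.009 and 0.017 m and ((y of spark_plug in the frame of refit_board between -0.135 and -0.105 m and y of spark_plug_plate in the frame of strip_board between 0.1 and 0.14 m) or (y of spark_plug in the frame of refit_board between -0.055 and -0.025 m and y of spark_plug_plate in the frame of strip_board between 0.02 and 0.06 m) or (y of spark_plug in the frame of refit_board between 0.025 and 0.055 m and y of spark_plug_plate in the frame of strip_board between -0.06 and -0.02 m) or (y of spark_plug in the frame of refit_board between 0.105 and 0.135 m and y of spark_plug_plate in the frame of strip_board between -0.14 and -0.1 m)) and x of spark_plug in the frame of refit_board between -0.015 and 0.015 m and z of spark_plug in the frame of refit_board between 0.009 and 0.017 m and ((y of brake_pad in the frame of refit_board between -0.135 and -0.105 m and y of brake_pad_plate in the frame of strip_board between 0.1 and 0.14 m) or (y of brake_pad in the frame of refit_board between -0.055 and -0.025 m and y of brake_pad_plate in the frame of strip_board between 0.02 and 0.06 m) or (y of brake_pad in the frame of refit_board between 0.025 and 0.055 m and y of brake_pad_plate in the frame of strip_board between -0.06 and -0.02 m) or (y of brake_pad in the frame of refit_board between 0.105 and 0.135 m and y of brake_pad_plate in the frame of strip_board between -0.14 and -0.1 m)) and x of brake_pad in the frame of refit_board between -0.015 and 0.015 m and z of brake_pad in the frame of refit_board between 0.009 and 0.017 m and angle between the y axis of brake_pad and the x axis of refit_board, either way round below 0.3 rad); the robot touches nothing.
It also fails if it takes over 93 s, if anything falls off the work surface, if the arm or the gripper's body presses on something with over 40 N, if the wrist force passes 120 N, or if a joint passes its speed limit or range.

## Working session

There is one attempt and no reset: what is moved stays moved. The work goes in short steps, each a Python script; the robot and the scene stay as the last script left them, time stands still between calls to the robot, and variables do not carry over. Pictures are saved under pics/ and viewed, at most 14 in all, crops included, and the job is handed in when it is done.

```bash
ls; mkdir -p pics
cat > h.py <<'E'
import numpy as np, cv2
from cell import arm
def snap(n):
    return arm.snapshot(n)
def pix2world(s, uv, z):
    K=np.array(s["intrinsics"]);k1=s["k1"];T=np.array(s["world_to_cam"])
    uv=np.atleast_2d(np.asarray(uv,float))
    d=np.c_[(uv[:,0]-K[0,2])/K[0,0],(uv[:,1]-K[1,2])/K[1,1]]
    u=d.copy()
    for _ in range(20): u=d/(1+k1*(u**2).sum(1,keepdims=True))
    r=np.c_[u[:,0],-u[:,1],-np.ones(len(u))]@T[:3,:3]   # R^T r
    c=-T[:3,:3].T@T[:3,3]
    return c+r*((z-c[2])/r[:,2])[:,None]
def world2pix(s,P):
    K=np.array(s["intrinsics"]);T=np.array(s["world_to_cam"]);P=np.atleast_2d(P)
    p=P@T[:3,:3].T+T[:3,3]; u=np.c_[p[:,0]/-p[:,2],-p[:,1]/-p[:,2]]
    u=u*(1+s["k1"]*(u**2).sum(1,keepdims=True))
    return u*[K[0,0],K[1,1]]+[K[0,2],K[1,2]]
E
python3 - <<'E'
from h import *
for n in("scene","top"):
    s=snap(n); cv2.imwrite(f"pics/{n}0.png",s["pixels"])
    T=np.array(s["world_to_cam"]);print(n,"cam at",-T[:3,:3].T@T[:3,3], s["k1"], s["intrinsics"][0])
    for t in("bearing","bolt","spark_plug","brake_pad","strip_board","refit_board","bearing_plate","bolt_plate"):
        for r in arm.regions_of(t,n)[:6]:
            print(t,round(r["p"],2),np.round(r["bbox"]),int(r["mask"].sum()))
print(arm.get_state())
E
```

```text
pics
scene cam at [-0.19764706 -1.26161509  0.77759015] 0.019389621400111638 [398.59155393   0.         250.79684959]
bearing 0.84 [316. 286.  25.  15.] 310
bearing 0.55 [180. 172.  14.  14.] 75
bearing 0.41 [196. 164.  12.   8.] 76
bearing 0.23 [270. 200.  30.  17.] 173
spark_plug 0.62 [246. 178.   5.  13.] 46
spark_plug 0.51 [236. 165.   9.  18.] 52
brake_pad 0.5 [258. 190.  23.  11.] 173
strip_board 0.77 [255. 192.  76.  48.] 566
strip_board 0.57 [270. 197.  14.  11.] 139
refit_board 0.79 [221. 200.  79.  55.] 1845
bearing_plate 0.55 [268. 201.  30.  16.] 132
bolt_plate 0.59 [247. 182.  34.  11.] 196
bolt_plate 0.19 [254. 193.  75.  47.] 481
top cam at [ 0.39561069 -0.34819661  1.11620679] -0.09826538648518866 [392.90847797   0.         260.88112838]
bearing 0.82 [408. 231.  19.  20.] 216
bearing 0.69 [264. 172.  15.  14.] 192
bearing 0.48 [125. 224.  18.  17.] 246
spark_plug 0.43 [184. 161.   9.  12.] 62
spark_plug 0.37 [185. 167.  28.  38.] 747
brake_pad 0.61 [239. 167.  18.  30.] 459
strip_board 0.59 [227. 171. 127.  51.] 1425
refit_board 0.8 [217. 220. 126.  43.] 4921
bearing_
[... 279 characters left out ...]
([ 2.72973859e-03,  6.58730042e-04,  1.98487833e-05, -5.35063823e-04,
        1.88477222e-03, -6.37237282e-04,  1.45732432e-04]), 'joint_efforts': array([-2.41546259e-04, -5.32200515e+01,  2.19390431e-02, -2.51623213e+01,
        1.17175138e-02,  1.25322451e-03, -1.62174427e-05]), 'position': array([0.1789165 , 0.62488737, 0.21000814]), 'orientation': array([[-9.61365031e-01,  2.75276726e-01,  3.96434230e-05],
       [ 2.75276726e-01,  9.61365032e-01,  3.36511109e-06],
       [-3.71854638e-05,  1.41480118e-05, -9.99999999e-01]]), 'force': array([0.01949785, 0.779658  , 0.5137618 ]), 'moment': array([-0.04979107, -0.0013832 ,  0.03463915]), 'grip_force': 0.0, 'grip_width': 0.9973639183659618}
```

Run:
```python
import cv2
a=cv2.imread("pics/top0.png");b=cv2.imread("pics/scene0.png")
cv2.imwrite("pics/top0c.png",cv2.resize(a[130:265,110:310],None,fx=4,fy=4,interpolation=cv2.INTER_CUBIC))
```

```text
(no output)
```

View pics/top0.png

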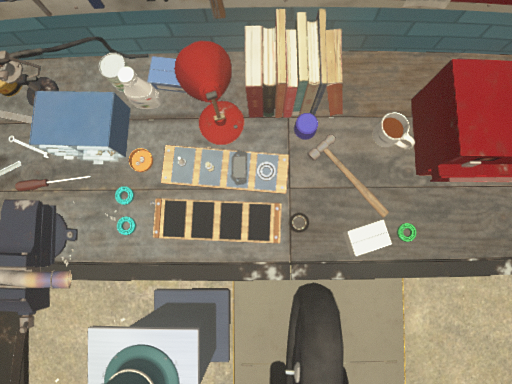

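View pics/scene0.png

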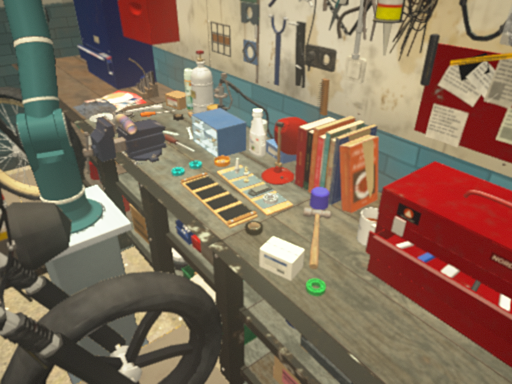

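View pics/top0c.png

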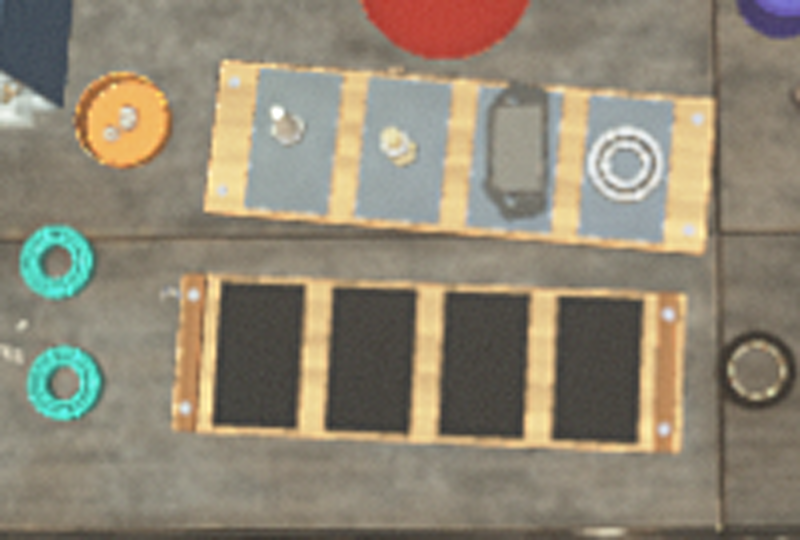

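The top view shows, from left to right on the far board: spark plug (184,161), bolt (210,166), brake pad (239,167) and bearing (266,171). The empty refit board is nearer, with its pads along row ~220. The red lamp (base 221,122) stands behind the strip board, and the look-alike rings lie off the boards.

```bash
cat > meas.py <<'E'
from h import *
def boards(s):
    im=s["pixels"].astype(int); g=im.max(2)
    m=np.zeros(g.shape,np.uint8); m[193:245,155:290]=(g[193:245,155:290]<75)
    n,l,st,c=cv2.connectedComponentsWithStats(m)
    idx=[i for i in range(1,n) if 400<st[i,4]<1200]
    P=np.array(sorted([pix2world(s,c[i],0.013)[0] for i in idx],key=lambda p:-p[1]))
    return P
E
python3 - <<'E'
from meas import *
s=snap("top"); im=s["pixels"]
P=boards(s); print("pads",np.round(P,4)); d=P[0]-P[-1]; print("refit yaw",np.arctan2(-d[0],d[1]),"len",np.linalg.norm(d)/3, "centre",P.mean(0))
C=lambda x,y:(110+(x+.5)/4-.5,130+(y+.5)/4-.5)
# strip board corners in the crop
Q=pix2world(s,[C(222,60),C(715,97),C(706,252),C(206,212)],0.010);print("strip corners",np.round(Q,4),"c",Q.mean(0))
w=((Q[0]-Q[1])+(Q[3]-Q[2]))/2;print("yaw",np.arctan2(-w[0],w[1]),np.linalg.norm(w))
for n,uv,z in(("plug top",C(277,112),.075),("plug hex",C(292,129),.031),("bolt top",C(386,134),.074),("bolt nut",C(401,149),.046),("bolt head",C(408,155),.019),("pad",C(518,150),.022),("bearing",C(626,163),.026),("lampbase",(221,122),.0)):
    print(n,np.round(pix2world(s,uv,z)[0],4))
for t in("bearing","brake_pad"):
    for r in arm.regions_of(t,"top")[:3]:
        v,u=np.nonzero(r["mask"]); print(t,r["p"],np.round(pix2world(s,[u.mean(),v.mean()],.024)[0],4), cv2.minAreaRect(np.c_[u,v].astype(np.float32)))
# lamp head: triangulate
sc=snap("scene")
for h in(.15,.2,.25,.3,.35): 
    X=pix2world(s,(204,72),h)[0]; print("lamp",h,np.round(X,3),np.round(world2pix(sc,X)))
for nme,uv in(("vise",(30,235)),("box",(80,125)),("bottle",(125,75))): print(nme,[np.round(pix2world(s,uv,h)[0,:2],2) for h in(.0,.12)])
# scene check of part tops
for X in([*pix2world(s,C(277,112),.075)[0]],[*pix2world(s,C(386,134),.074)[0]]): print(world2pix(sc,X))
b=cv2.resize(sc["pixels"][110:230,170:300],None,fx=5,fy=5,interpolation=cv2.INTER_CUBIC);cv2.imwrite("pics/scenec.png",b[:600])
E
```

```text
pads [[ 0.4564 -0.0946  0.013 ]
 [ 0.4512 -0.1747  0.013 ]
 [ 0.4483 -0.2547  0.013 ]
 [ 0.4454 -0.3348  0.013 ]]
refit yaw -0.04599714064327537 len 0.08014523391879687 centre [ 0.45031549 -0.21471013  0.013     ]
strip corners [[ 0.6743 -0.0632  0.01  ]
 [ 0.6425 -0.4201  0.01  ]
 [ 0.5305 -0.4118  0.01  ]
 [ 0.5628 -0.0542  0.01  ]] c [ 0.60254471 -0.23732835  0.01      ]
yaw -0.0894850698803129 0.35872565456014294
plug top [ 0.6211 -0.1187  0.075 ]
plug hex [ 0.6182 -0.1199  0.031 ]
bolt top [ 0.6051 -0.1932  0.074 ]
bolt nut [ 0.6001 -0.1996  0.046 ]
bolt head [ 0.6008 -0.2009  0.019 ]
pad [ 0.603  -0.2793  0.022 ]
bearing [ 0.5922 -0.3556  0.026 ]
lampbase [ 0.7426 -0.2247  0.    ]
bearing 0.75 [ 0.4148 -0.7456  0.024 ] ((405.75006103515625, 232.25003051757812), (19.798988342285156, 19.091880798339844), 45.0)
bearing 0.7 [ 0.5913 -0.3527  0.024 ] ((265.5, 171.0), (17.0, 18.0), 0.0)
bearing 0.62 [0.5244 0.0485 0.024 ] ((124.0, 195.5), (17.0, 18.0), 90.0)
brake_pad 0.91 [ 0.6021 -0.2783  0.024 ] ((238.5, 167.5), (33.0, 15.0), 90.0)
lamp 0.15 [ 0.832 -0.196  0.15 ] [[291. 134.]]
lamp 0.2 [ 0.809 -0.204  0.2  ] [[289. 124.]]
lamp 0.25 [ 0.787 -0.212  0.25 ] [[287. 114.]]
lamp 0.3 [ 0.764 -0.219  0.3  ] [[284. 102.]]
lamp 0.35 [ 0.742 -0.227  0.35 ] [[281.  90.]]
vise [array([0.41, 0.34]), array([0.41, 0.27])]
box [array([0.74, 0.2 ]), array([0.71, 0.14])]
bottle [array([0.9 , 0.07]), array([0.84, 0.03])]
[[237.22655613 158.96684511]]
[[245.46015762 167.34692757]]
```

View pics/scenec.png

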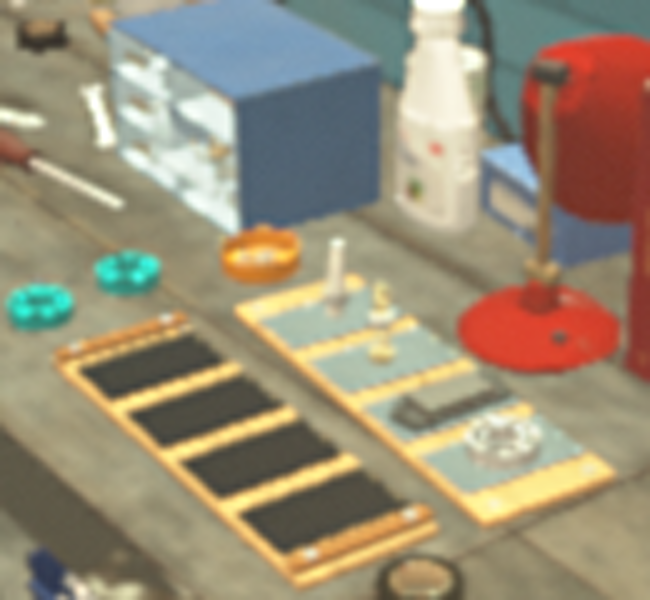

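The scene view matches the top view: order is plug, bolt, brake pad, bearing. The lamp head is at about (0.83,-0.20,0.15), clear of the gripper. I'll move the spark plug first.

```bash
cat > act.py <<'E'
from h import *
PSI_S,PSI_R=-0.0895,-0.046
PAD={0.12:(.4558,-.0948),.04:(.4522,-.1747),-.04:(.4485,-.2547),-.12:(.4448,-.3346)}
def ori(a):  # closing axis at world angle a, tool down; of the two half turns take the one easier for joint 7
    y=np.array([np.cos(a),np.sin(a),0]);z=np.array([0,0,-1.]);return np.c_[np.cross(y,z),y,z]
def best(p,a,ref=None):
    c=[]
    for k in(0,np.pi):
        q=arm.ik(p,ori(a+k))
        if q is not None: c.append((abs(q[6]),k))
    return min(c)[1]
def st(t):
    s=arm.get_state();print(t,"t",round(s["clock"],1),"pos",np.round(s["position"],4),"w",round(s["grip_width"],3),"gf",round(s["grip_force"],1),"F",np.round(s["force"],1))
def transfer(src,dst,z,a_src,a_dst,pre=1.0,rel=1.0,hi=0.15):
    k=best([*src,hi],a_src); A,B=ori(a_src+k),ori(a_dst+k)
    arm.gripper_to(pre)
    arm.movep([*src,hi],A)
    arm.move_linear([*src,z+.02],feed=.15)
    print("touch",arm.move_linear([*src,z],feed=.04,contact_N=8)); st("down")
    arm.gripper_to(0); st("grip")
    zc=arm.get_state()["position"][2]
    arm.move_linear([*src,hi],feed=.15); st("lift")
    if arm.get_state()["grip_width"]<.02: print("LOST");return
    arm.move_linear([*dst,hi],B,feed=.2)
    arm.move_linear([*dst,zc+.015],feed=.12)
    print("touch",arm.move_linear([*dst,zc-.001],feed=.03,contact_N=6)); st("set")
    arm.gripper_to(rel); arm.pause(.1)
    arm.move_linear([*dst,hi],feed=.15); st("done")
E
python3 - <<'E'
from act import *
s=arm.get_state();p=s["position"]
arm.move_linear([p[0],p[1],.33],feed=.2)
arm.movep([.55,-.1,.25],ori(PSI_S+best([.55,-.1,.25],PSI_S)));st("over")
transfer((.6190,-.1195),PAD[-.12],.016,PSI_S,PSI_R)
s=snap("top");cv2.imwrite("pics/t1.png",cv2.resize(s["pixels"][130:265,110:310],None,fx=4,fy=4,interpolation=cv2.INTER_CUBIC))
E
```

```text
over t 4.7 pos [ 0.5503 -0.0989  0.2499] w 0.998 gf 0.0 F [ 0.2  0.3 -0.5]
touch False
down t 7.1 pos [ 0.6189 -0.1196  0.0158] w 1.004 gf 0.0 F [1.3 0.1 0.1]
grip t 7.7 pos [ 0.619  -0.1195  0.0162] w 0.177 gf 57.5 F [-0.5 -0.   3.1]
lift t 8.8 pos [ 0.6183 -0.1191  0.149 ] w 0.176 gf 57.3 F [ 0.3  0.4 -0.9]
touch True
set t 11.9 pos [ 0.4448 -0.3345  0.0161] w 0.176 gf 58.5 F [-0.2  1.   5.5]
done t 13.8 pos [ 0.4444 -0.334   0.1492] w 0.997 gf 0.0 F [ 0.2 -0.6 -0.1]
```

View pics/t1.png

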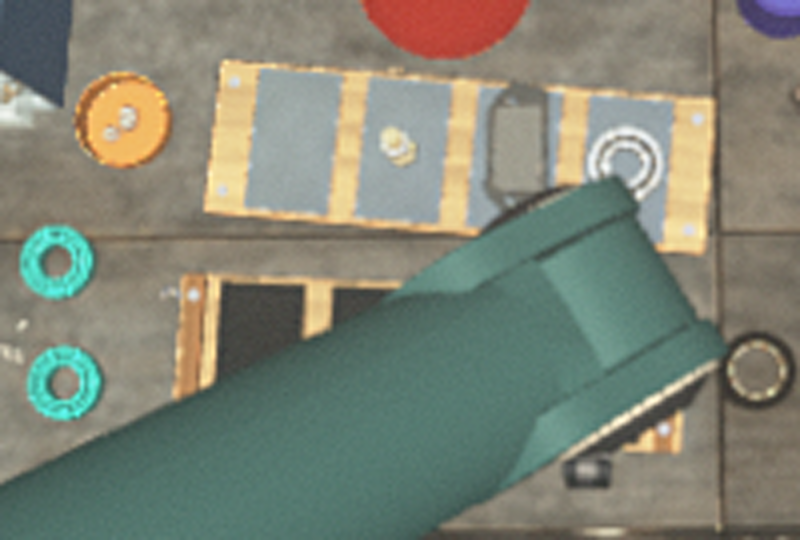

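The arm hides the placed plug. The plug's old plate is empty and the other parts are undisturbed. Next I'll move the bolt, then check.

Run:
```python
from act import *
transfer((.6015,-.1995),PAD[-.04],.025,PSI_S,PSI_R)
arm.movep([.55,-.02,.25],ori(PSI_S+best([.55,-.02,.25],PSI_S)));st("aside")
s=snap("top");cv2.imwrite("pics/t2.png",cv2.resize(s["pixels"][130:265,110:310],None,fx=4,fy=4,interpolation=cv2.INTER_CUBIC))
```

```text
touch False
down t 16.4 pos [ 0.6014 -0.1996  0.0249] w 1.003 gf 0.0 F [-0.3  0.7  0.7]
grip t 17.1 pos [ 0.6016 -0.1995  0.0251] w 0.119 gf 58.4 F [ 0.8 -0.2  0.9]
lift t 18.1 pos [ 0.6009 -0.199   0.149 ] w 0.12 gf 58.4 F [ 0.6 -0.2 -1. ]
touch True
set t 20.6 pos [ 0.4485 -0.2545  0.025 ] w 0.116 gf 58.9 F [-0.5 -0.2  5.3]
done t 22.4 pos [ 0.448  -0.2542  0.1493] w 0.999 gf 0.0 F [ 0.8  0.3 -0.2]
aside t 23.5 pos [ 0.5493 -0.0215  0.2494] w 1.001 gf 0.0 F [-0.2 -0.9 -0.6]
```

View pics/t2.png

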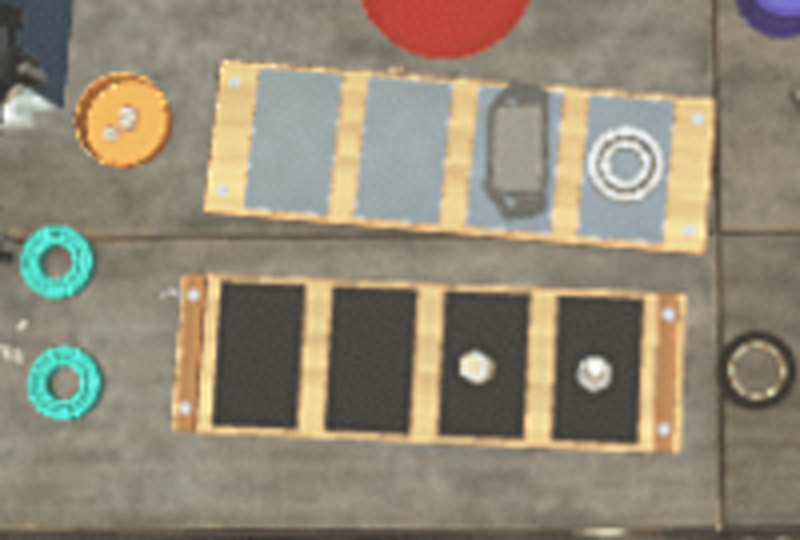

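Both are upright and centred: bolt at crop (478,367), plug at (594,373). Bearing and then brake pad are next.

Run:
```python
from act import *
transfer((.592,-.3545),PAD[.12],.0125,PSI_S,PSI_R)
transfer((.603,-.279),PAD[.04],.0182,np.pi/2-.05,np.pi/2+PSI_R,pre=.8,rel=.7)
arm.movep([.6,-.02,.25],ori(PSI_S+best([.6,-.02,.25],PSI_S)));st("aside")
s=snap("top");cv2.imwrite("pics/t3.png",cv2.resize(s["pixels"][130:265,110:310],None,fx=4,fy=4,interpolation=cv2.INTER_CUBIC))
s=snap("scene");cv2.imwrite("pics/s3.png",cv2.resize(s["pixels"][110:230,170:300],None,fx=5,fy=5,interpolation=cv2.INTER_CUBIC))
```

```text
touch False
down t 26.6 pos [ 0.5919 -0.3546  0.0124] w 0.998 gf 0.0 F [ 0.2  0.6 -1. ]
grip t 27.4 pos [ 0.592  -0.3545  0.0125] w -0.0 gf 0.0 F [-0.4 -1.8  0.7]
lift t 28.5 pos [ 0.5915 -0.3539  0.1489] w 0.0 gf 0.0 F [ 0.4 -0.1 -0.1]
LOST
touch False
down t 31.9 pos [ 0.603  -0.2791  0.0181] w 0.802 gf 0.0 F [-0.2  0.6  0.2]
grip t 32.6 pos [ 0.603  -0.279   0.0182] w 0.0 gf 0.0 F [ 0.9 -0.3  0.6]
lift t 33.6 pos [ 0.6026 -0.2784  0.1489] w -0.0 gf 0.0 F [ 0.6 -0.4  0.1]
LOST
aside t 34.7 pos [ 0.5996 -0.0212  0.2495] w 0.001 gf 0.0 F [ 0.5 -0.7  0.3]
```

View pics/t3.png

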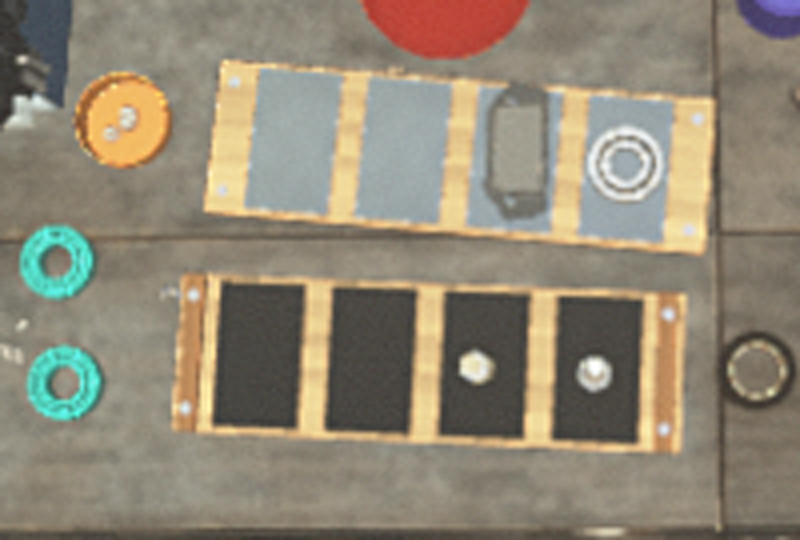

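View pics/s3.png

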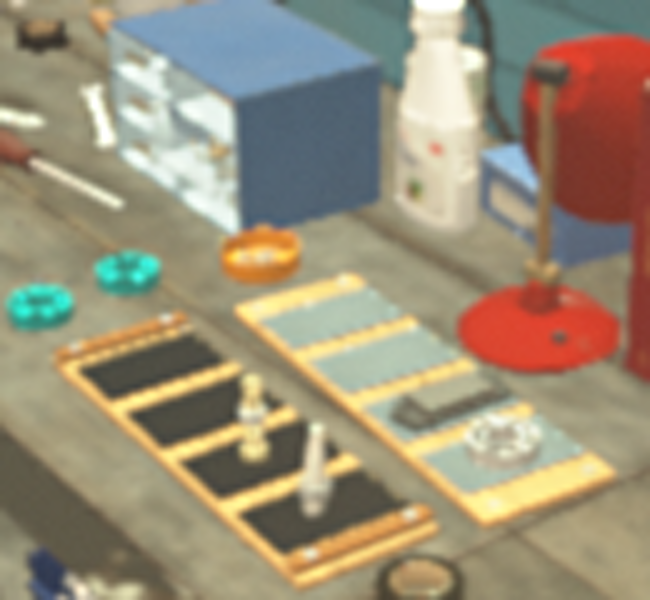

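The gripper closed on air twice without disturbing anything: bearing and pad are unmoved, and bolt and plug stand well. The fingertips must be ending higher than I computed. I'll probe an empty grey plate to find out by how much, both shut and at bearing width.

Run:
```python
from act import *
p=(.613,-.118)
arm.move_linear([*p,.04],ori(PSI_S+best([*p,.1],PSI_S)),feed=.25)
for w in(0,.65):
    arm.gripper_to(w)
    r=arm.move_linear([*p,.025],feed=.15); 
    r=arm.move_linear([*p,-.014],feed=.04,contact_N=5); st((w,r))
    arm.move_linear([*p,.03],feed=.2)
```

```text
(0, True) t 37.1 pos [ 0.6126 -0.118  -0.0081] w -0.004 gf 2.9 F [-1.   0.5  5.6]
(0.65, True) t 39.1 pos [ 0.6126 -0.1179 -0.0122] w 0.649 gf 2.9 F [-0.8  0.7  6.9]
```

The tips sit 21 mm higher than the reported TCP implies, and the swing with opening is as computed. I'll correct the heights and redo both.

```bash
sed -i 's/print("LOST");return/raise SystemExit("LOST")/' act.py
python3 - <<'E'
from act import *
transfer((.592,-.3545),PAD[.12],-.009,PSI_S,PSI_R,hi=.10)
transfer((.603,-.279),PAD[.04],-.003,np.pi/2-.05,np.pi/2+PSI_R,pre=.8,rel=.7,hi=.10)
arm.movep([.6,-.02,.25],ori(PSI_S+best([.6,-.02,.25],PSI_S)));st("aside")
s=snap("top");cv2.imwrite("pics/t4.png",cv2.resize(s["pixels"][130:265,110:310],None,fx=4,fy=4,interpolation=cv2.INTER_CUBIC))
s=snap("scene");cv2.imwrite("pics/s4.png",cv2.resize(s["pixels"][110:230,170:300],None,fx=5,fy=5,interpolation=cv2.INTER_CUBIC))
E
```

```text
touch False
down t 42.3 pos [ 0.5919 -0.3546 -0.0091] w 1.001 gf 0.0 F [0.1 0.4 0.2]
grip t 42.7 pos [ 0.5923 -0.3548 -0.0082] w 0.58 gf 62.7 F [-0.6  0.6  5.3]
lift t 43.6 pos [ 0.5915 -0.3537  0.0989] w 0.58 gf 62.4 F [-0.4  0.7 -3. ]
touch True
set t 46.6 pos [ 0.4558 -0.0945 -0.0084] w 0.581 gf 63.3 F [-0.6  1.6  7.1]
done t 48.1 pos [ 0.4553 -0.0944  0.0995] w 1.002 gf 0.0 F [ 0.   0.2 -0.8]
touch False
down t 50.8 pos [ 0.603  -0.2791 -0.003 ] w 0.801 gf 0.0 F [0.1 1.  0.3]
grip t 51.2 pos [ 0.6032 -0.2793 -0.0024] w 0.371 gf 59.9 F [-0.6  1.1  4.5]
lift t 52.1 pos [ 0.6027 -0.2783  0.099 ] w 0.372 gf 59.5 F [-0.2 -0.3 -0.6]
touch True
set t 54.5 pos [ 0.4522 -0.1744 -0.0024] w 0.371 gf 60.2 F [-0.6  0.9  5.1]
done t 55.8 pos [ 0.4518 -0.1742  0.0994] w 0.698 gf 0.0 F [-0.2 -0.4 -0.4]
aside t 56.9 pos [ 0.5988 -0.0209  0.2488] w 0.702 gf 0.0 F [-0.7 -0.4 -0.5]
```

View pics/t4.png

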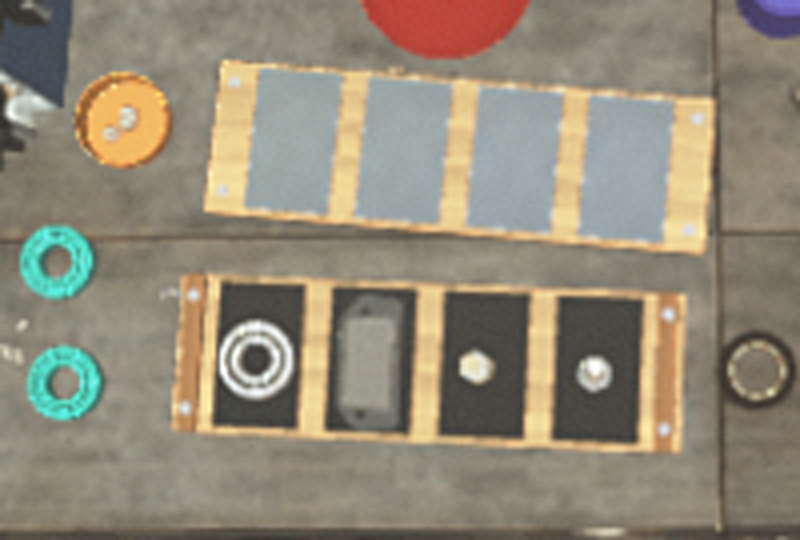

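View pics/s4.png

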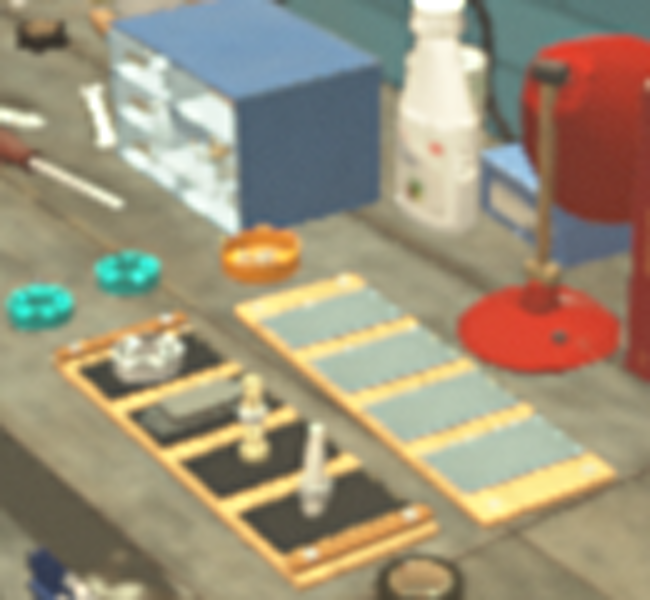

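All four parts sit centred on their pads: bearing (256,359), brake pad (368,361), bolt (477,367) and plug (594,372) in the crop, each within about 1 camera pixel (3 mm) of its pad's middle. They are upright or flat as they were, and the strip board is empty.

```bash
python3 -c "
from cell import arm
print(arm.hand_in())"
```

```text
the job is handed in; nothing more can be done
None
```

All four parts are on the refit board in reverse order (left to right: bearing, brake pad, bolt, spark plug), each about 3 mm or less from its pad's middle in the last pictures; the job was handed in at about 57 s, and no verdict was returned.

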